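# Tuck the shield strip under the plate's cover leaf and hold it down

## Robot

A 6-joint arm with a two-finger parallel gripper is mounted at the origin on a cart in front of the work surface, level with it; the furniture and walls round the work are solid. World frame = base frame: x ahead of the robot, y to its left, z up, the work surface at z = 0. Lengths are in mm, angles in rad, forces in N, time in s.
With the tool pointing down it reaches from about 300 to 775 mm from the base axis. Payload 14.6 kg.
Tool frame: the origin (TCP) lies between the finger pads; the fingertips stand 17 mm ahead of it and the grasp point (between the pads) lies 2 mm behind it (manip.tip_reach is the distance from the TCP to the fingertips, in mm); z points along the fingers, y is the line along which they close (so a half turn about z gives the same grasp; the last joint's range is limited). The gripper opens to 94 mm and grips with 3 to 60 N. Pads are 16 mm wide; open, the fingers measure 119 mm over their backs; the gripper's body (75 mm by 177 mm) begins 78 mm behind the grasp point.
Start: joints at [-1.415, 0.3, 1.521, -0, 1.321, -0.067], TCP at [121.522, -536.397, 183.346] pointing down, gripper open.
Joint ranges: [-3.03, 3.03], [-0.79, 2.21], [0.23, 2.52], [-1.04, 4.18], [0, 3.07], [-2.55, 2.55]. Speed limits (rad/s): [2.22, 2.22, 2.57, 3.14, 3.14, 3.14].

## Interface

Orientations are given as [roll, pitch, yaw] about the fixed x, y, z axes, in that order (R = Rz(yaw) Ry(pitch) Rx(roll)).
In Python, from cell import manip, viewer gives the robot as it stands.
- The arm moves only by the tool apply_moves, never from a script. Its argument "moves" is a list of rows, each a list of 3 entries, a list of its own where there are three numbers: the shift along the tool's x, y, z each as a share of 0.25 m, from -1 to 1, then the turn, a rotation vector about the tool's x, y, z each as a share of pi rad, from -1 to 1, then the closure, from 0 (fully open) to 1 (shut). In form: [[[dx, dy, dz], [wx, wy, wz], grip], ...]. A call has 1 to 12 rows; each row is the pose to reach, as a shift and turn from the pose commanded when the call began, along the tool's axes at that moment, turning the shorter way round; what a row does not reach only later rows make up. A row lasts 1/12 s, in which the tool goes at most 41.7 mm and 7.16 degrees, less where a joint would pass 70% of its speed; a pose out of reach is approached as far as the arm can. A call with a number of a shift or a turn outside -1 to 1 is refused whole. A call with a gripper value outside its range is refused whole. The fingers move at their own pace and stop on an object; "squeeze" is the grip in N (left out, the last holds). Time passes only in rows, so rows that repeat a pose let the fingers close. It gives the time, the measured TCP pose, the force, the opening and the grip force at its end, in the units of the state.
- manip.read_state(): the state, without advancing time (a new reading comes with each control period).
- viewer.camera(name): name is "side" or "top"; returns the picture (420x560x3 uint8, blue, green, red); there is no depth.
- viewer.camera_info(name): a dict with "camera_matrix" (3x3 intrinsics, pixels), "R" (3x3) and "t" (3): a world point X has camera coordinates R X + t. Camera axes: x right, y down, z forward; pixel columns grow to the right and rows downward; lengths in mm; the calibration is good to about 2 mm. A picture is of the moment at which its call begins. camera_info takes no time and is no camera call.
- manip.sign_off(): hands the job in; it is judged then, once.
The state is a dict: "clock": time; "joints": joint angles; "qd": joint speeds; "effort": joint torques, N m; "eef_pos": TCP position; "eef_rot": TCP orientation; "wrist_force": force on the tool from outside, world axes, zero at the start; "moment": the same for the moment, N m; "finger_gap": finger opening in mm; "finger_force": force on a finger pad.
Only numpy, scipy, OpenCV 4.12 (cv2) and the standard library are available. Lean on these libraries where they do the work, as an engineer would, in place of code of your own. Each camera call takes 0.05 s, during which the arm holds its last target. There are 200 camera calls.

## Task

Flip the red isolator handle over to its off side (the red dot); only then bring the copper shield strip to the drying plate and tuck its leading edge under the blue cover leaf, square and centred, until the black line on the strip lies at the leaf's lip, without lifting the leaf. Press the strip flat so that the sprung bed sinks about half of its 10 mm travel, and finish like that, still gripping the strip by its rib and holding it down; leave the calculator, the steel block and the tape roll where they are.

Things in the scene. Friction and masses are not known exactly. Their poses are not given: they have to be found in the camera images.
- isolator (a joint): angle of the isolator's toggle handle: 0 = fully on (leaning over the box's green dot), 1.1 rad = fully off (leaning over the red dot); light friction (under 1 N at the knob), stays where it is left. The hinge axis is horizontal, along the box's y, 30 mm above the bench over the middle of the box
- isolator_tip (a point): centre of the red ball knob (24 mm across) at the end of the 80 mm toggle handle (10 mm steel rod); its y axis is the hinge axis
- isolator_box: fixed grey box 90 x 60 x 30 mm that carries the toggle; origin at the centre of its underside on the bench. Its +x points from the green dot (on) to the red dot (off), 36 mm either side of the middle; the knob moves along +x by about 84 mm from on to off, 98 mm above the bench at either end and 110 mm in between
- strip_rib (a point): centre (half-way up) of the grip rib of the loose copper shield strip. The strip (about 0.16 kg) is a flat flange 105 (x) x 100 (y) x 4 mm with an upright rib 10 mm thick in x, 64 mm long in y, that stands 33 mm above the flange (top 37 mm above the strip's underside); this point lies 20 mm above the underside, on the strip's middle line, 25 mm ahead of the rear edge. +x points to the leading edge, 80 mm ahead of this point. The strip starts flat on the bench, rib up
- strip_lead (a point): middle of the strip's leading edge, on its underside; +x points ahead out of the strip, +z up. A black line crosses the strip's upper side 30 mm behind this edge
- bed_lip (a point): point on the top face of the bed straight below the middle of the cover leaf's lip; moves with the bed, 44 mm above the bench when unloaded. +x points in under the leaf (the tucking direction), +z up. The flat bed reaches 114 mm towards -x from here and 80 mm either side in y
- bed (a joint): how far the spring-mounted bed of the drying plate is pressed down: 0 = up, 0.010 m = bottomed. It begins to sink at about 3 N (weight laid on it included) and yields 1 mm for each further 1.2 N; the leaf sinks with it
- cover_leaf (a joint): angle of the blue cover leaf, hinged along its far edge on the bed: 0 = lying shut, grows as it lifts. It is held shut by its own weight (0.12 kg) only; 124 mm wide, 3 mm thick, 96 mm deep; when shut there is an 8 mm slot between the bed and its underside, open for at least 60 mm in depth, and the last 8 mm of the lip bends up for easy entry
- calculator: black desk calculator 118 x 70 x 18 mm, loose bystander; origin at the centre of its underside
- anvil: square grey steel bench block 58 x 58 x 22 mm, loose bystander; origin at the centre of its underside
- tape_roll: roll of paper tape 75 mm across, 19 mm high, lying flat, loose bystander; origin at the centre of its underside
- strip: the loose copper shield strip; origin at the centre of its underside (see strip_rib)
- plate_base: the fixed drying plate: grey base 230 x 170 x 16 mm with the sprung aluminium bed (220 x 160 x 14 mm) and the leaf above it; origin at the centre of the base's underside on the bench, 4 mm behind bed_lip in -x; axes as bed_lip's

How it is judged:
By the outcome, as a careful person would: the job done as asked, in the order asked, and still so for the second after the job is handed in, while the arm keeps its last pose, push and grip.
It also fails if it takes over 50 s, if anything falls off the work surface, if the arm or the gripper's body presses on something with over 40 N, if the wrist force passes 120 N, or if a joint passes its speed limit or range.

## Working session

There is one attempt and no reset: what is moved stays moved. The work goes in short steps, Python scripts to look and compute and a tool call to move; the robot and the scene stay as the last step left them, time stands still between calls to the robot, and variables do not carry over. Pictures are saved under pics/ and viewed, at most 10 in all, crops included, and the job is handed in when it is done.

Besides the shell and the picture viewer there is one more tool, called after "Emit:" as a command line: name --argument value ..., lists and objects as JSON in quotes. apply_moves: Moves the arm, as the interface text tells. Shift numbers are shares of 0.25 m and turn numbers shares of pi rad, none past 1 either way. Its arguments: {"type":"object","properties":{"moves":{"type":"array"},"squeeze":{"type":"number"}},"required":["moves"]}

```bash
ls; mkdir -p pics; python3 - <<'E'
from cell import manip, viewer
import cv2
for n in("side","top"):
    cv2.imwrite(f"pics/{n}0.png",viewer.camera(n)); i=viewer.camera_info(n); print(n,i)
print(manip.read_state(), manip.tip_reach)
E
```

```text
pics
side {'camera_matrix': array([[413.18579445,   0.        , 277.56082498],
       [  0.        , 413.18579445, 206.59492001],
       [  0.        ,   0.        ,   1.        ]]), 'R': array([[ 0.97503529, -0.22191621, -0.00770608],
       [-0.10510111, -0.4306569 , -0.89637514],
       [ 0.19560149,  0.87480731, -0.44322932]]), 't': array([-576.75589549,  133.69018882, 1048.76272614])}
top {'camera_matrix': array([[494.23780939,   0.        , 281.55134426],
       [  0.        , 494.23780939, 211.20062988],
       [  0.        ,   0.        ,   1.        ]]), 'R': array([[-0.001657  , -0.99995036, -0.00982536],
       [-0.99043326,  0.00299681, -0.13796003],
       [ 0.13798263,  0.00950277, -0.99038906]]), 't': array([  27.20369628,  593.9206239 , 1483.84279213])}
{'clock': 0.1, 'joints': array([-1.41464779e+00,  3.00421759e-01,  1.52149257e+00, -1.44858923e-05,
        1.32072527e+00, -6.65422021e-02]), 'qd': array([-0.00068241,  0.00026515, -0.00273146,  0.00071088,  0.00091669,
        0.00150252]), 'effort': array([ 4.27232399e-04, -5.32646406e+01, -3.53284156e+01,  7.09057529e-02,
        2.35340249e-02, -6.88115301e-05]), 'eef_pos': array([ 121.45442561, -536.16044334,  182.85085459]), 'eef_rot': array([-3.14054709e+00, -5.56144563e-05,  2.22694306e-01]), 'wrist_force': array([-0.20510001, -0.49139543, -0.02298423]), 'moment': array([-0.03865813,  0.00646546, -0.00578194]), 'finger_force': 0.0, 'finger_gap': 93.84150549311283} 17.0
```

View pics/top0.png

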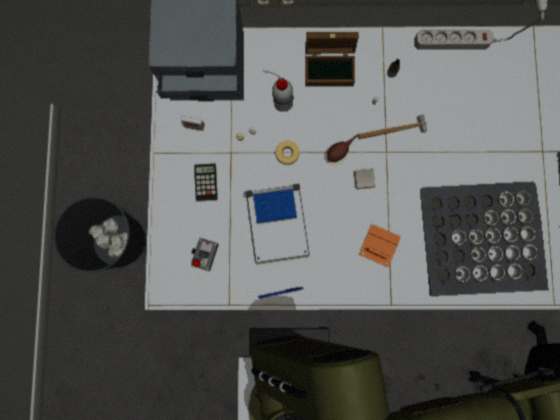

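View pics/side0.png

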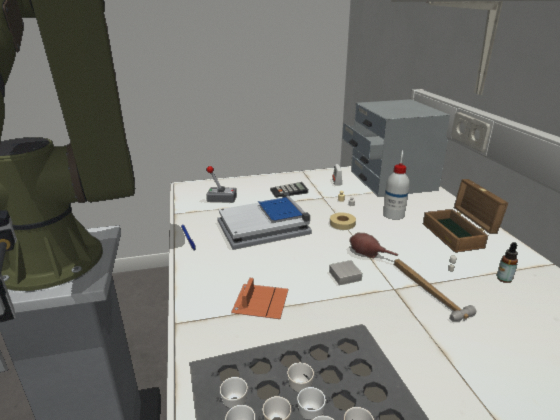

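The top view shows the isolator at (204,254) with its red knob at (196,263), the strip at (380,245), the plate at (278,223) and the leaf at (275,205). Next I'll measure these with masks.

```bash
cat > h.py <<'E'
from cell import manip, viewer
import cv2, numpy as np
def ray(n,p):
    i=viewer.camera_info(n); K,R,t=i["camera_matrix"],i["R"],i["t"]
    d=R.T@np.linalg.solve(K,[p[0],p[1],1.]); return -R.T@t,d/np.linalg.norm(d)
def onz(n,p,z):
    c,d=ray(n,p); return c+d*(z-c[2])/d[2]
def tri(p,q):  # top px, side px
    a,u=ray("top",p); b,v=ray("side",q)
    s=np.linalg.lstsq(np.c_[u,-v],b-a,rcond=None)[0]
    P,Q=a+u*s[0],b+v*s[1]; return (P+Q)/2,np.linalg.norm(P-Q)
def proj(n,X):
    i=viewer.camera_info(n); c=i["R"]@np.asarray(X,float)+i["t"]; c=i["camera_matrix"]@c; return c[:2]/c[2]
def mask(im,lo,hi,box):
    h=cv2.inRange(cv2.cvtColor(im,cv2.COLOR_BGR2HSV),lo,hi); m=np.zeros_like(h)
    x0,y0,x1,y1=box; m[y0:y1,x0:x1]=h[y0:y1,x0:x1]; return m
def big(m):
    return max(cv2.findContours(m,cv2.RETR_EXTERNAL,cv2.CHAIN_APPROX_NONE)[0],key=cv2.contourArea)
def cen(c):
    m=cv2.moments(c); return np.array([m["m10"],m["m01"]])/m["m00"]
E
python3 - <<'E'
from h import *
np.set_printoptions(precision=1,suppress=True)
T=cv2.imread("pics/top0.png");S=cv2.imread("pics/side0.png")
kt=cen(big(mask(T,(0,150,80),(6,255,255),(180,240,225,280))));ks=cen(big(mask(S,(0,150,80),(6,255,255),(195,155,225,182))))
print("knob",kt,ks,*tri(kt,ks))
c=big(mask(T,(5,120,80),(20,255,255),(350,215,410,275)))
w=np.array([onz("top",p[0],4)[:2] for p in c],np.float32)
r=cv2.minAreaRect(w);print("strip",r,cv2.boxPoints(r))
c=big(mask(T,(105,120,40),(125,255,255),(240,180,310,232)))
w=np.array([onz("top",p[0],55)[:2] for p in c],np.float32)
r=cv2.minAreaRect(w);print("leaf",r,cv2.boxPoints(r))
out=[cv2.resize(T[a:a+105,b:b+133],(399,315),interpolation=cv2.INTER_CUBIC) for a,b in((175,220),(195,330),(200,150))]
s=cv2.resize(S[155:320,160:330],(399,387))[:315]
cv2.imwrite("pics/c.png",cv2.resize(np.vstack([np.hstack(out[:2]),np.hstack([out[2],s])]),(760,600)))
E
```

```text
knob [196.1 263. ] [209.6 169. ] [432.  275.6 101.2] 2.6754519501554883
strip ((491.5495300292969, -279.8867492675781), (97.28412628173828, 102.58497619628906), 67.00086212158203) [[ 425.3 -304.6]
 [ 519.8 -344.7]
 [ 557.8 -255.2]
 [ 463.3 -215.1]]
leaf ((609.4674682617188, 47.64051055908203), (88.36686706542969, 121.31302642822266), 7.741554260253906) [[557.5 101.8]
 [573.9 -18.4]
 [661.4  -6.5]
 [645.1 113.7]]
```

View pics/c.png

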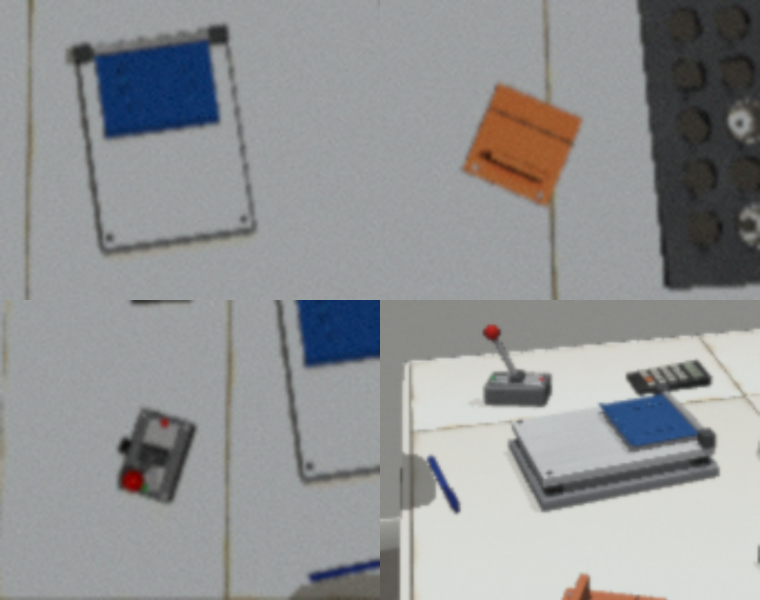

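The crops show:
- **Leaf:** the lip faces the robot.
- **Strip:** the black line is on the far (+x) side and the rib is near the rear.
- **Isolator:** the red dot is at about (207.8,243) in full-image pixels and the knob is on the near side.

I'll work out the isolator direction and the move helper.

```bash
cat >> h.py <<'E'
from scipy.spatial.transform import Rotation as Ro
np.set_printoptions(precision=4,suppress=True)
def to(p,yaw,p0=None,r0=None):
    s=manip.read_state(); p0=s["eef_pos"] if p0 is None else np.array(p0,float); r0=s["eef_rot"] if r0 is None else r0
    A=Ro.from_euler("xyz",r0); B=Ro.from_euler("xyz",[np.pi,0,yaw])
    return A.inv().apply(np.array(p)-p0)/250,(A.inv()*B).as_rotvec()/np.pi
E
python3 - <<'E'
from h import *
T=cv2.imread("pics/top0.png")
c=big(mask(T,(0,120,60),(8,255,255),(203,238,213,248)));rd=onz("top",cen(c),31)
k=onz("top",(196.1,263),98); d=rd-k; print("red",cen(c),rd,k,np.hypot(*d[:2]),np.degrees(np.arctan2(d[1],d[0])))
print(to([420,-250,180],1.2)); print(to([360,225,180],1.5,[420,-250,180],[np.pi,0,1.2]))
m=(cv2.cvtColor(T,cv2.COLOR_BGR2GRAY)<110).astype(np.uint8)*255; n=np.zeros_like(m); n[178:268,240:316]=m[178:268,240:316]
w=np.array([onz("top",p[0],16)[:2] for p in big(n)],np.float32); r=cv2.minAreaRect(w); print("base",r)
E
```

```text
red [207.2222 242.4444] [498.8147 255.3412  31.    ] [433.487  276.0998  98.    ] 68.5465310713918 -17.628238021575648
(array([ 1.4175, -0.8526,  0.0124]), array([-0.0003, -0.0002, -0.3111]))
(array([ 1.6839, -0.9122, -0.    ]), array([ 0.    ,  0.    , -0.0955]))
base ((559.9608764648438, 43.686485290527344), (232.2361297607422, 177.10018920898438), 7.520498275756836)
```

The measured base yaw of 7.5° agrees with the leaf's 7.7°. The isolator direction is about -17.6°. Now I'll move with the fingers closed.

Emit:
apply_moves --moves '[[[1,-0.6,0],[0,0,-0.3],1],[[1,-0.6,0],[0,0,-0.3],1],[[1,-0.6,0],[0,0,-0.3],1],[[1,-0.6,0],[0,0,-0.3],1],[[1,-0.6,0],[0,0,-0.3],1],[[1,-0.6,0],[0,0,-0.3],1],[[1,-0.6,0],[0,0,-0.3],1],[[1,-0.6,0],[0,0,-0.3],1],[[1,-0.6,0],[0,0,-0.3],1]]'

```text
clock: 0.85
eef_pos: [333.3, -333.4, 183.2]
eef_rot: [-3.141, -0.0, 1.172]
wrist_force: [-0.1, -0.6, 0.1]
finger_gap: 37.8
finger_force: 0.0
```

```bash
python3 - <<'E'
from h import *
print(manip.read_state()["eef_pos"],manip.read_state()["eef_rot"]); print(to([440,-50,180],1.263)); print(to([388,290,180],1.263,[440,-50,180],[np.pi,0,1.263]))
E
```

```text
[ 333.3497 -333.4383  183.2302] [-3.1413 -0.0001  1.1723]
(array([ 1.2105, -0.0468,  0.013 ]), array([-0.0001, -0.    , -0.0289]))
(array([ 1.2331, -0.6102, -0.    ]), array([0., 0., 0.]))
```

Emit:
apply_moves --moves '[[[1,-0.05,0],[0,0,-0.03],1],[[1,-0.05,0],[0,0,-0.03],1],[[1,-0.05,0],[0,0,-0.03],1],[[1,-0.05,0],[0,0,-0.03],1],[[1,-0.05,0],[0,0,-0.03],1],[[1,-0.05,0],[0,0,-0.03],1],[[1,-0.05,0],[0,0,-0.03],1]]'

```text
clock: 1.43
eef_pos: [420.5, -95.9, 183.4]
eef_rot: [3.142, -0.001, 1.261]
wrist_force: [-0.8, -1.1, 0.5]
finger_gap: 0.6
finger_force: 0.0
```

Emit:
apply_moves --moves '[[[1,-0.3,0],[0,0,0],1],[[1,-0.3,0],[0,0,0],1],[[1,-0.3,0],[0,0,0],1],[[1,-0.3,0],[0,0,0],1],[[1,-0.3,0],[0,0,0],1],[[1,-0.3,0],[0,0,0],1],[[1,-0.3,0],[0,0,0],1],[[1,-0.3,0],[0,0,0],1]]'

```text
clock: 2.1
eef_pos: [424.6, 161.8, 183.0]
eef_rot: [-3.141, 0.0, 1.26]
wrist_force: [0.2, 0.2, 0.7]
finger_gap: -0.1
finger_force: 0.0
```

```bash
python3 - <<'E'
from h import *
print(manip.read_state()["eef_pos"],manip.read_state()["eef_rot"]); print(to([388,290,180],1.263)); print(to([388,290,103],1.263))
E
```

```text
[424.5618 161.8239 182.9995] [-3.141   0.0003  1.2595]
(array([ 0.4433, -0.2962,  0.012 ]), array([-0.0002,  0.0001, -0.0011]))
(array([ 0.4434, -0.2961,  0.32  ]), array([-0.0002,  0.0001, -0.0011]))
```

Emit:
apply_moves --moves '[[[0.444,-0.296,0.012],[0,0,0],1],[[0.444,-0.296,0.012],[0,0,0],1],[[0.444,-0.296,0.012],[0,0,0],1],[[0.444,-0.296,0.012],[0,0,0],1],[[0.444,-0.296,0.16],[0,0,0],1],[[0.444,-0.296,0.32],[0,0,0],1],[[0.444,-0.296,0.32],[0,0,0],1]]'

```text
clock: 2.68
eef_pos: [386.1, 285.4, 97.4]
eef_rot: [-3.135, 0.008, 1.257]
wrist_force: [-0.9, -0.2, -1.8]
finger_gap: 0.2
finger_force: 0.0
```

Emit:
apply_moves --moves '[[[0,0.05,0],[0,0,0],1],[[0,0.1,0],[0,0,0],1],[[0,0.15,0],[0,0,0],1],[[0,0.2,0],[0,0,0],1],[[0,0.25,0],[0,0,0],1],[[0,0.29,0],[0,0,0],1],[[0,0.32,0],[0,0,0],1],[[0,0.34,0],[0,0,0],1],[[0,0.35,0],[0,0,0],1],[[0,0.36,0],[0,0,0],1]]'

```text
clock: 3.52
eef_pos: [473.8, 261.5, 103.3]
eef_rot: [-3.141, 0.0, 1.26]
wrist_force: [-0.8, -0.1, -0.5]
finger_gap: 0.5
finger_force: 0.0
```

```bash
python3 - <<'E'
from h import *
T=viewer.camera("top");S=viewer.camera("side")
cv2.imwrite("pics/i.png",np.hstack([cv2.resize(T[220:280,165:245],(400,300)),cv2.resize(S[140:215,170:270],(400,300))]))
print(manip.read_state()["eef_pos"],manip.read_state()["wrist_force"])
E
```

```text
[473.7515 261.5396 103.34  ] [-0.6163 -0.5917 -0.157 ]
```

View pics/i.png

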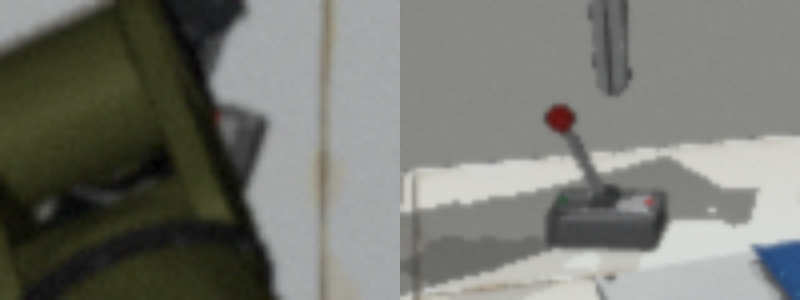

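The handle hasn't moved. The knob is still at about (210,169.5) in the side view and the fingertip is at about (223,163). I'll check the projections.

```bash
python3 - <<'E'
from h import *
print(proj("side",[473.7,261.5,86]),proj("side",[433.5,276,98]),proj("side",[433.5,276,110]),proj("top",[433.5,276,98]))
print(proj("side",[464.5,266,30]), proj("side",[498.8,255.3,30]),proj("top",[498.8,255.3,30]), proj("top",[464.5,266,30]))
E
```

```text
[223.7204 173.777 ] [210.5104 169.8003] [210.2127 166.3016] [196.1341 262.9955]
[221.8887 189.3942] [232.691  189.6662] [207.2869 242.4736] [203.6019 253.62  ]
```

```bash
python3 - <<'E'
from h import *
S=viewer.camera("side");T=viewer.camera("top")
cv2.imwrite("pics/j.png",np.hstack([cv2.resize(S[60:210,120:270],(400,400)),cv2.resize(T[200:350,150:300],(400,400))]))
s=manip.read_state(); print(s["eef_pos"],s["eef_rot"],s["joints"],s["clock"])
for z in (86,101,181): print(z,proj("side",[473.7,261.5,z]),proj("top",[473.7,261.5,z]))
E
```

```text
[473.4743 261.6607 103.3715] [-3.1415  0.0001  1.2598] [0.4371 0.3593 1.6375 0.     1.1448 0.7481] 3.7167
86 [223.7204 173.777 ] [202.0451 249.5096]
101 [223.4143 169.4208] [201.1813 249.1971]
181 [221.7284 145.4296] [196.2584 247.4161]
```

View pics/j.png

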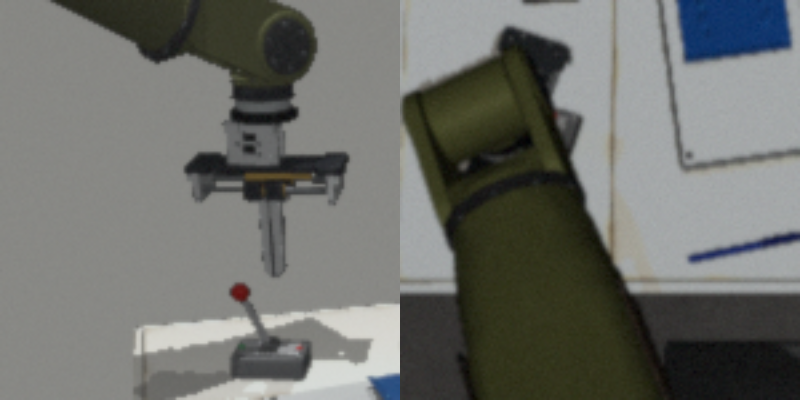

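```bash
python3 - <<'E'
from h import *
c=np.array([473.6,261.6]);u=np.array([.953,-.303]);v=np.array([.303,.953])
for dz,dy in((0,0),(37,0),(0,75)):
  print(dz,dy)
  for a,b in((88,37),(88,-37),(-88,-37)):
    p=c+a*u+b*v+[0,dy]; print(a,b,proj("top",[*p,181+dz]),proj("side",[*p,181+dz]))
E
```

```text
0 0
88 37 [193.9121 213.528 ] [251.3051 142.3369]
88 -37 [218.9085 221.4016] [247.8639 149.7577]
-88 -37 [198.5761 282.0353] [190.8571 148.6353]
37 0
88 37 [191.3982 211.721 ] [250.8832 130.9828]
88 -37 [217.0685 219.804 ] [247.3736 137.894 ]
-88 -37 [196.1413 282.0904] [189.6228 136.8885]
0 75
88 37 [167.2203 213.607 ] [247.5749 135.7297]
88 -37 [192.1312 221.4767] [244.1179 142.4485]
-88 -37 [171.3638 282.0799] [189.9633 141.4576]
```

The side view puts the whole gripper about 37 mm higher than reported: the tip is at row 163 where 174 was predicted. That explains the pass over the knob. I'll back off, lower, and check the tip height in the image again.

Emit:
apply_moves --moves '[[[0,-0.18,0],[0,0,0],1],[[0,-0.36,0],[0,0,0],1],[[0,-0.36,0],[0,0,0],1],[[0,-0.36,0.07],[0,0,0],1],[[0,-0.36,0.15],[0,0,0],1],[[0,-0.36,0.15],[0,0,0],1],[[0,-0.36,0.15],[0,0,0],1]]'

```text
clock: 4.3
eef_pos: [387.8, 289.0, 65.8]
eef_rot: [-3.141, 0.001, 1.26]
wrist_force: [0.2, 0.3, 0.4]
finger_gap: 0.6
finger_force: 0.0
```

```bash
python3 - <<'E'
from h import *
S=viewer.camera("side")
cv2.imwrite("pics/k.png",cv2.resize(S[100:220,150:270],(480,480)))
s=manip.read_state(); print(s["eef_pos"],s["eef_rot"],s["clock"])
p=s["eef_pos"]
print(proj("side",p-[0,0,17]),proj("side",p+[0,0,20]))
E
```

```text
[388.3076 289.2163  66.5323] [ 3.1415 -0.0001  1.2596] 4.35
[197.4984 183.4106] [196.4301 172.8953]
```

View pics/k.png

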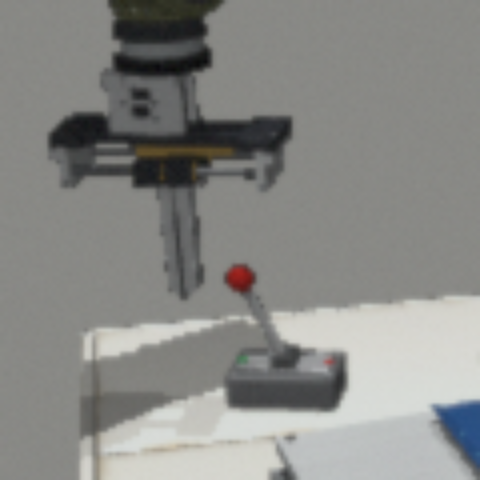

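The tip is at about (196,174), so its true z is about 82 and the offset is about +32 mm. The knob at (210,169.5) is now in the fingers' path, so I'll push.

Emit:
apply_moves --moves '[[[0,0.05,0],[0,0,0],1],[[0,0.1,0],[0,0,0],1],[[0,0.15,0],[0,0,0],1],[[0,0.2,0],[0,0,0],1],[[0,0.25,0],[0,0,0],1],[[0,0.29,0],[0,0,0],1],[[0,0.32,0],[0,0,0],1],[[0,0.34,0],[0,0,0],1],[[0,0.35,0],[0,0,0],1],[[0,0.36,0],[0,0,0],1]]'

```text
clock: 5.18
eef_pos: [473.7, 261.4, 65.6]
eef_rot: [-3.141, 0.0, 1.26]
wrist_force: [-1.5, 0.3, -0.4]
finger_gap: 0.8
finger_force: 0.5
```

```bash
python3 - <<'E'
from h import *
S=viewer.camera("side");s=manip.read_state(); print(s["eef_pos"],s["wrist_force"],s["clock"])
print("knob px",cen(big(mask(S,(0,150,60),(6,255,255),(195,150,260,185)))))
u=np.array([.953,-.303])
for a in (.3,.4,.5,.55): print(a,proj("side",[*(np.array([464.5,266.2])+u*80*np.sin(a)),30+80*np.cos(a)]))
E
```

```text
[474.0023 261.3866  65.7727] [-0.5039  0.5477 -0.3333] 5.2333
knob px [230.6396 170.2252]
0.3 [227.5498 167.741 ]
0.4 [229.9158 168.5975]
0.5 [232.1966 169.6657]
0.55 [233.2973 170.2757]
```

Emit:
apply_moves --moves '[[[0,0.01,0],[0,0,0],1],[[0,0.02,0],[0,0,0],1],[[0,0.03,0],[0,0,0],1],[[0,0.03,0],[0,0,0],1]]'

```text
clock: 5.57
eef_pos: [479.0, 259.9, 65.7]
eef_rot: [-3.137, 0.001, 1.26]
wrist_force: [-15.5, 4.5, 6.2]
finger_gap: 0.5
finger_force: 8.0
```

```bash
python3 - <<'E'
from h import *
S=viewer.camera("side");s=manip.read_state(); print(s["eef_pos"],s["wrist_force"],s["clock"])
print("knob px",cen(big(mask(S,(0,150,60),(6,255,255),(195,150,260,185)))))
E
```

```text
[478.9816 259.8777  65.7281] [-14.9793   4.9724   5.7312] 5.6167
knob px [232.4706 170.902 ]
```

The handle is against its stop: 15 N on the wrist and the knob at (232.5,171). Now I'll retreat, raise and go to the strip.

Emit:
apply_moves --moves '[[[0,-0.1,0],[0,0,0],1],[[0,-0.14,-0.04],[0,0,0],1],[[0,-0.14,-0.2],[0,0,0],1],[[0,-0.14,-0.34],[0,0,0],1],[[-0.15,-0.14,-0.34],[0,0,0],0],[[-0.4,-0.14,-0.34],[0,0,0],0],[[-0.6,-0.12,-0.34],[0,0,0],0],[[-0.8,-0.1,-0.34],[0,0,0],0],[[-1,-0.1,-0.34],[0,0,0],0],[[-1,-0.1,-0.34],[0,0,0],0]]'

```text
clock: 6.45
eef_pos: [381.0, 31.7, 151.2]
eef_rot: [3.14, -0.0, 1.26]
wrist_force: [-0.3, -0.5, -0.8]
finger_gap: 37.2
finger_force: 0.0
```

```bash
python3 - <<'E'
from h import *
S=viewer.camera("side");print("knob px",cen(big(mask(S,(0,150,60),(6,255,255),(195,150,260,185)))))
s=manip.read_state(); print(s["eef_pos"],s["clock"]); print(to([466,-269,150],1.17))
E
```

```text
knob px [232.5    170.7583]
[379.6963  26.4274 151.0687] 6.5
(array([-1.017 ,  0.6937,  0.0063]), array([0.0003, 0.0004, 0.0275]))
```

Emit:
apply_moves --moves '[[[-1,0.69,0],[0,0,0.028],0],[[-1,0.69,0],[0,0,0.028],0],[[-1,0.69,0],[0,0,0.028],0],[[-1,0.69,0],[0,0,0.028],0],[[-1,0.69,0],[0,0,0.028],0],[[-1,0.69,0],[0,0,0.028],0],[[-1,0.69,0],[0,0,0.028],0],[[-1,0.69,0.1],[0,0,0.028],0],[[-1,0.69,0.2],[0,0,0.028],0],[[-1,0.69,0.2],[0,0,0.028],0],[[-1,0.69,0.2],[0,0,0.028],0]]'

```text
clock: 7.42
eef_pos: [469.0, -257.2, 100.6]
eef_rot: [-3.14, -0.0, 1.172]
wrist_force: [0.7, -0.4, 0.8]
finger_gap: 94.0
finger_force: 0.0
```

```bash
python3 - <<'E'
from h import *
S=viewer.camera("side");T=viewer.camera("top")
a=cv2.resize(S[190:330,180:320],(400,400));b=cv2.resize(T[200:300,330:430],(400,400))
cv2.imwrite("pics/l.png",np.hstack([a,b]))
s=manip.read_state();p=s["eef_pos"]; print(p,s["eef_rot"],s["clock"],s["finger_gap"])
y=Ro.from_euler("xyz",s["eef_rot"]).apply([0,1,0])
for k in(-47,47):
  for dz in (0,32): print(k,dz,proj("side",p+k*y+[0,0,dz-17]),proj("top",p+k*y+[0,0,dz-17]))
print("rib top ends pred",[proj("side",[466.2+e*.39,-269.2+e*.92,37]) for e in(-32,32)])
E
```

```text
[ 470.0457 -257.4933  102.5546] [3.1396 0.0003 1.1723] 7.5167 94.06276888564147
-47 0 [227.0269 260.4094] [371.4834 265.101 ]
-47 32 [226.0869 247.6766] [373.3756 264.7684]
47 0 [270.1141 264.3974] [383.0203 235.7323]
47 32 [269.8716 251.5068] [385.1522 234.754 ]
rib top ends pred [array([244.7048, 293.7862]), array([251.8094, 275.8022])]
```

View pics/l.png

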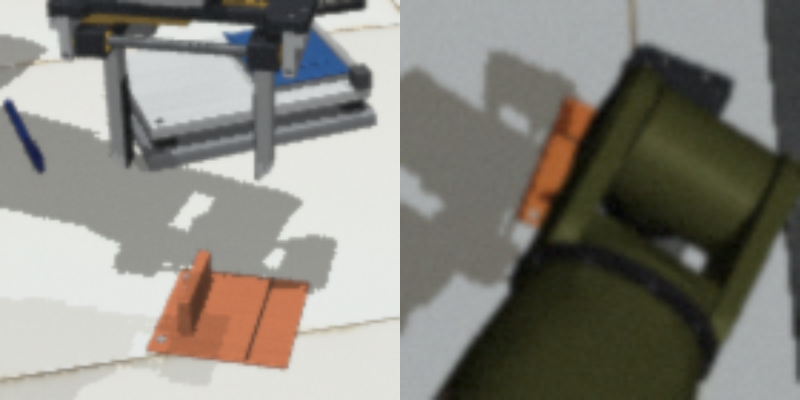

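The fingertips are at about (223,248) and (272,252), which confirms the +32 mm offset and the lateral position. I'll check the strip from the side view too.

```bash
python3 - <<'E'
from h import *
S=cv2.imread("pics/side0.png")
c=big(mask(S,(3,120,80),(16,255,255),(225,270,300,325)))
h=cv2.approxPolyDP(cv2.convexHull(c),2.5,True)[:,0]; print(h)
for p in h: print(p,onz("side",p,4)[:2],onz("side",p,37)[:2])
for q in [[425.3,-304.6],[519.8,-344.7],[557.8,-255.2],[463.3,-215.1]]: print(q,proj("side",[*q,4]))
E
```

```text
[[250 279]
 [287 290]
 [279 318]
 [232 311]
 [243 286]]
[250 279] [ 479.01   -205.7163] [ 472.8398 -250.5096]
[287 290] [ 552.7747 -265.399 ] [ 542.3801 -306.7745]
[279 318] [ 514.8433 -350.2524] [ 506.621  -386.7684]
[232 311] [ 424.2763 -306.9081] [ 421.2407 -345.9064]
[243 286] [ 459.2218 -228.183 ] [ 454.1849 -271.6897]
[425.3, -304.6] [232.3495 310.2047]
[519.8, -344.7] [280.7464 315.8133]
[557.8, -255.2] [288.0676 286.935 ]
[463.3, -215.1] [243.9126 282.3376]
```

```bash
python3 - <<'E'
from h import *
print(to([465.5,-270,12],1.169))
E
```

```text
(array([-0.053 ,  0.0019,  0.3622]), array([0.0006, 0.0001, 0.001 ]))
```

Emit:
apply_moves --moves '[[[-0.053,0,0.1],[0,0,0],0],[[-0.053,0,0.2],[0,0,0],0],[[-0.053,0,0.3],[0,0,0],0],[[-0.053,0,0.362],[0,0,0],0],[[-0.053,0,0.362],[0,0,0],0],[[-0.053,0,0.362],[0,0,0],0]]'

```text
clock: 8.02
eef_pos: [464.9, -269.8, 11.7]
eef_rot: [3.14, 0.0, 1.172]
wrist_force: [0.5, -0.0, 0.4]
finger_gap: 94.5
finger_force: 0.0
```

Emit:
apply_moves --moves '[[[0,0,0.02],[0,0,0],0],[[0,0,0.04],[0,0,0],0],[[0,0,0.055],[0,0,0],0],[[0,0,0.06],[0,0,0],0],[[0,0,0.06],[0,0,0],0]]'

```text
clock: 8.43
eef_pos: [464.2, -269.7, -4.8]
eef_rot: [-3.141, -0.0, 1.172]
wrist_force: [0.2, -1.1, 0.4]
finger_gap: 94.0
finger_force: 0.0
```

```bash
python3 - <<'E'
from h import *
S=viewer.camera("side")
cv2.imwrite("pics/m.png",cv2.resize(S[230:340,200:320],(720,660))[:600])
s=manip.read_state();p=s["eef_pos"]; print(p,s["wrist_force"],s["clock"])
y=Ro.from_euler("xyz",s["eef_rot"]).apply([0,1,0])
for k in(-47,47):print(k,proj("side",p+k*y+[0,0,32-17]))
E
```

```text
[ 464.2331 -269.8297   -4.5812] [ 0.4071 -0.075   0.3774] 8.4833
-47 [227.149 292.497]
47 [269.2004 297.0216]
```

View pics/m.png

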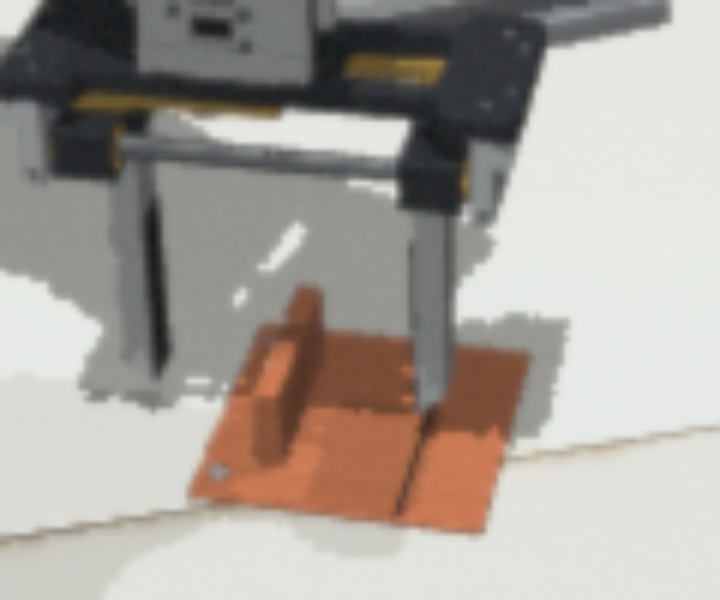

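The forward finger is over the black line at about (271,298), and the fingers are centred along the rib. I'll go down 3 mm more and close.

Emit:
apply_moves --moves '[[[0,0,0.006],[0,0,0],0],[[0,0,0.012],[0,0,0],0],[[0,0,0.012],[0,0,0],0.5],[[0,0,0.012],[0,0,0],0.7],[[0,0,0.012],[0,0,0],0.8],[[0,0,0.012],[0,0,0],1],[[0,0,0.012],[0,0,0],1],[[0,0,0.012],[0,0,0],1],[[0,0,0.012],[0,0,0],1],[[0,0,0.012],[0,0,0],1]]' --squeeze 40

```text
clock: 9.32
eef_pos: [464.2, -269.8, -7.7]
eef_rot: [3.142, -0.0, 1.172]
wrist_force: [0.1, 0.4, 0.4]
finger_gap: 44.2
finger_force: 0.0
```

```bash
python3 - <<'E'
from h import *
s=manip.read_state();p=s["eef_pos"]; print(p,s["eef_rot"],s["wrist_force"],s["finger_gap"],s["finger_force"],s["clock"])
E
```

```text
[ 464.2355 -269.798    -7.6514] [ 3.1416 -0.      1.1715] [0.14   0.4255 0.3949] 44.17606711262757 0.0 9.3167
```

Emit:
apply_moves --moves '[[[0,0,0],[0,0,0],1],[[0,0,0],[0,0,0],1],[[0,0,0],[0,0,0],1],[[0,0,0],[0,0,0],1],[[0,0,0],[0,0,0],1],[[0,0,0],[0,0,0],1],[[0,0,0],[0,0,0],1],[[0,0,0],[0,0,0],1]]'

```text
clock: 9.98
eef_pos: [464.2, -269.8, -7.6]
eef_rot: [3.142, -0.0, 1.172]
wrist_force: [-0.1, -0.0, 1.1]
finger_gap: 9.7
finger_force: 40.0
```

Emit:
apply_moves --moves '[[[0,0,-0.1],[0,0,0],1],[[0,0,-0.2],[0,0,0],1],[[0,0,-0.35],[0,0,0],1],[[0,0,-0.4],[0,0,0],1],[[0,0,-0.4],[0,0,0],1]]'

```text
clock: 10.4
eef_pos: [465.5, -270.7, 95.6]
eef_rot: [3.136, 0.001, 1.172]
wrist_force: [0.2, -0.6, -0.5]
finger_gap: 10.2
finger_force: 40.0
```

```bash
python3 - <<'E'
from h import *
s=manip.read_state();p=s["eef_pos"]; print(p,s["eef_rot"],s["clock"])
b=np.radians(7.6);u=np.array([np.cos(b),np.sin(b)]);lip=np.array([564.3,42.5])
q=lip-95*u; print(q,to([*q,100],b+np.pi/2))
S=viewer.camera("side");cv2.imwrite("pics/n.png",cv2.resize(S[200:340,180:320],(560,560)))
E
```

```text
[ 465.547  -270.6825   95.5852] [3.1362 0.0011 1.1716] 10.4
[470.1345  29.9356] (array([ 1.115 , -0.4504, -0.0213]), array([ 0.0016,  0.0008, -0.1693]))
```

View pics/n.png

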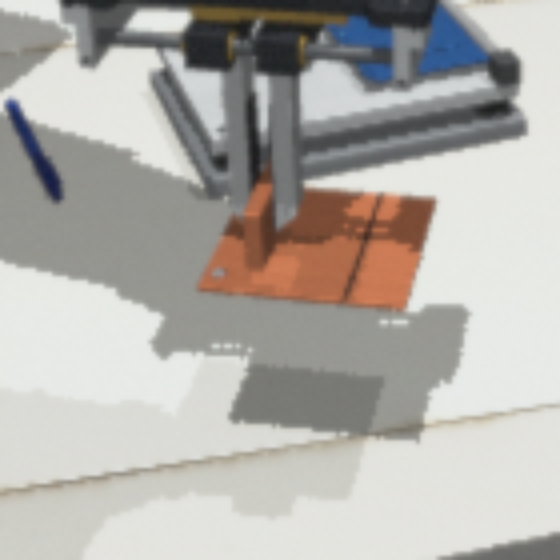

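The strip is held level and square with about 10 mm of finger gap. I'll carry it to the plate.

Emit:
apply_moves --moves '[[[0.16,-0.07,-0.02],[0,0,-0.03],1],[[0.32,-0.14,-0.02],[0,0,-0.06],1],[[0.48,-0.21,-0.02],[0,0,-0.09],1],[[0.64,-0.28,-0.02],[0,0,-0.12],1],[[0.8,-0.35,-0.02],[0,0,-0.15],1],[[0.92,-0.41,-0.02],[0,0,-0.169],1],[[1,-0.45,-0.02],[0,0,-0.169],1],[[1,-0.45,-0.02],[0,0,-0.169],1]]'

```text
clock: 11.12
eef_pos: [456.3, 8.0, 95.6]
eef_rot: [-3.139, -0.001, 1.707]
wrist_force: [-0.4, -1.5, -2.0]
finger_gap: 9.7
finger_force: 40.0
```

```bash
python3 - <<'E'
from h import *
s=manip.read_state(); print(s["eef_pos"],s["eef_rot"],s["clock"])
b=np.radians(7.6);u=np.array([np.cos(b),np.sin(b)]);lip=np.array([564.3,42.5])
q=lip-95*u; print(to([*q,60],b+np.pi/2))
E
```

```text
[456.3097   7.9952  95.5711] [-3.1387 -0.0012  1.7066] 11.1167
(array([0.0793, 0.0671, 0.1422]), array([-0.0009, -0.0004,  0.001 ]))
```

Emit:
apply_moves --moves '[[[0.08,0.067,0],[0,0,0.001],1],[[0.08,0.067,0.05],[0,0,0.001],1],[[0.08,0.067,0.1],[0,0,0.001],1],[[0.08,0.067,0.14],[0,0,0.001],1],[[0.08,0.067,0.14],[0,0,0.001],1],[[0.08,0.067,0.14],[0,0,0.001],1],[[0.08,0.067,0.14],[0,0,0.001],1]]'

```text
clock: 11.7
eef_pos: [471.8, 25.9, 62.5]
eef_rot: [-3.142, 0.0, 1.699]
wrist_force: [0.3, 0.3, -0.6]
finger_gap: 9.6
finger_force: 40.0
```

```bash
python3 - <<'E'
from h import *
S=viewer.camera("side");T=viewer.camera("top");cv2.imwrite("pics/s1.png",S);cv2.imwrite("pics/t1.png",T)
cv2.imwrite("pics/o.png",np.hstack([cv2.resize(S[180:260,210:320],(440,480)),cv2.resize(T[175:275,235:325],(360,480))]))
s=manip.read_state(); print(s["eef_pos"],s["eef_rot"],s["clock"],s["wrist_force"])
E
```

```text
[472.0058  26.0718  62.8354] [3.1408 0.0001 1.699 ] 11.8 [ 0.2834  0.2543 -1.2814]
```

View pics/o.png

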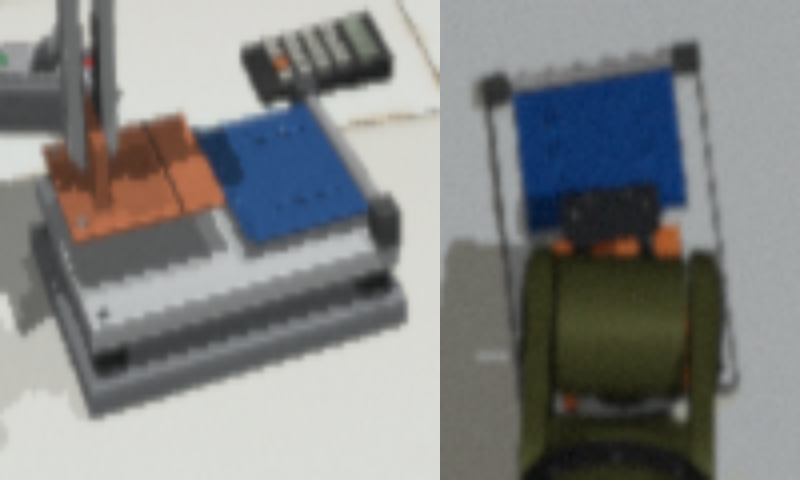

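The view shows the strip just short of the leaf lip. In the top view its front corners are at about (263,225) and (295,224), and the lip corners are at about (256,223.5) and (296.5,218). I'll measure these with masks.

```bash
cat > m.py <<'E'
from h import *
b=np.radians(7.6);u=np.array([np.cos(b),np.sin(b)]);v=np.array([-u[1],u[0]]);lip=np.array([564.3,42.5])
def rel(n,c,z): return np.array([[(w:=onz(n,p,z)[:2]-lip)@u,w@v] for p in c.reshape(-1,2)])
def both(n,m): return np.vstack([c for c in cv2.findContours(m,cv2.RETR_EXTERNAL,cv2.CHAIN_APPROX_NONE)[0] if len(c)>5])
E
python3 - <<'E'
from m import *
T=cv2.imread("pics/t1.png");S=cv2.imread("pics/s1.png")
zs=62.8+7.65+4
o=mask(T,(3,120,80),(18,255,255),(255,215,300,232)); print("strip top",[ (r.round(1).tolist(),c[0].tolist()) for r,c in zip(rel("top",both("top",o),zs),both("top",o))][::2])
l=rel("top",big(mask(T,(105,120,40),(125,255,255),(240,180,310,232))),55)
for n,f in(("left",l[:,1].max()),("right",l[:,1].min()),("far",l[:,0].max())): print(n,f)
L=l[(l[:,0]>20)&(l[:,0]<75)]; print("leaf sides",np.median(L[L[:,1]>40,1]),np.median(L[L[:,1]<-40,1]))
F=l[(abs(l[:,1])>40)&(abs(l[:,1])<55)&(l[:,0]<20)];print("lip u",F.round(1).tolist())
for n,lo,hi,z,bx in(("strip",(3,110,60),(18,255,255),zs,(215,190,280,225)),("leaf",(105,110,30),(125,255,255),55,(255,190,310,225))):
  h=cv2.approxPolyDP(cv2.convexHull(big(mask(S,lo,hi,bx))),1.5,True); print(n,np.c_[h[:,0],rel("side",h,z)].round(1).tolist())
E
```

```text
strip top [([-11.8, 37.7], [264, 225]), ([-17.8, 38.5], [264, 227]), ([-18.6, 32.6], [266, 227]), ([-12.6, 31.8], [266, 225]), ([-16.1, -16.3], [282, 224]), ([-18.3, -9.9], [280, 225]), ([-20.5, -3.6], [278, 226]), ([-19.7, 2.4], [276, 226]), ([-23.5, -3.2], [278, 227]), ([-24.3, -9.1], [280, 227]), ([-25.1, -15.1], [282, 227]), ([-25.9, -21.0], [284, 227]), ([-19.5, -18.9], [283, 225]), ([-15.9, -37.6], [289, 223]), ([-21.5, -33.8], [288, 225]), ([-27.9, -35.9], [289, 227]), ([-31.7, -41.5], [291, 228]), ([-32.5, -47.4], [293, 228]), ([-30.0, -50.8], [294, 227]), ([-24.0, -51.6], [294, 225]), ([-18.0, -52.5], [294, 223]), ([-14.2, -46.9], [292, 222])]
left 59.88100463268821
right -61.58946941710369
far 89.71339452134193
leaf sides 57.96683313793315 -60.230477988707136
lip u [[1.7, 52.3], [1.2, 49.2], [3.9, 45.8], [3.5, 42.8], [13.7, -41.7], [10.6, -41.3], [7.6, -40.9], [4.1, -43.5], [3.7, -46.5], [3.3, -49.5], [2.9, -52.6]]
strip [[265.0, 213.0, -19.2, -59.9], [228.0, 219.0, -120.3, -57.2], [222.0, 205.0, -115.3, 29.9], [232.0, 197.0, -75.7, 71.2], [255.0, 200.0, -19.6, 27.4]]
leaf [[301.0, 214.0, 83.5, -65.8], [272.0, 219.0, -1.2, -64.4], [260.0, 203.0, -0.3, 42.0], [285.0, 197.0, 82.8, 54.0]]
```

Strip and leaf agree to within about 2 mm in position and under 1° in yaw. I'll shift 2 mm sideways, lower, and feel for the bed.

Emit:
apply_moves --moves '[[[0.008,0,0.03],[0,0,0.001],1],[[0.008,0,0.06],[0,0,0.001],1],[[0.008,0,0.08],[0,0,0.001],1],[[0.008,0,0.09],[0,0,0.001],1],[[0.008,0,0.09],[0,0,0.001],1],[[0.008,0,0.09],[0,0,0.001],1],[[0.008,0,0.09],[0,0,0.001],1]]'

```text
clock: 12.38
eef_pos: [471.6, 28.3, 40.0]
eef_rot: [3.141, 0.0, 1.696]
wrist_force: [0.4, -0.5, -0.9]
finger_gap: 9.7
finger_force: 40.0
```

Emit:
apply_moves --moves '[[[0,0,0.004],[0,0,0],1],[[0,0,0.008],[0,0,0],1],[[0,0,0.012],[0,0,0],1],[[0,0,0.012],[0,0,0],1],[[0,0,0.012],[0,0,0],1]]'

```text
clock: 12.8
eef_pos: [471.4, 28.3, 36.8]
eef_rot: [-3.142, -0.0, 1.696]
wrist_force: [0.3, 0.1, -1.3]
finger_gap: 9.7
finger_force: 40.0
```

```bash
python3 - <<'E'
from h import *
s=manip.read_state(); print(s["eef_pos"],s["eef_rot"],s["clock"],s["wrist_force"],s["moment"])
E
```

```text
[471.4409  28.2885  36.8274] [-3.1415 -0.      1.6962] 12.8 [ 0.3112  0.0622 -1.3393] [-0.0657 -0.0613  0.028 ]
```

Emit:
apply_moves --moves '[[[0,0,0.002],[0,0,-0.002],1],[[0,0,0.004],[0,0,-0.002],1],[[0,0,0.004],[0,0,-0.002],1],[[0,0,0.004],[0,0,-0.002],1]]'

```text
clock: 13.13
eef_pos: [471.5, 28.3, 36.0]
eef_rot: [3.141, 0.0, 1.702]
wrist_force: [-1.3, -0.4, 1.3]
finger_gap: 10.0
finger_force: 40.0
```

Emit:
apply_moves --moves '[[[0,0,0.002],[0,0,0],1],[[0,0,0.004],[0,0,0],1],[[0,0,0.004],[0,0,0],1],[[0,0,0.004],[0,0,0],1]]'

```text
clock: 13.47
eef_pos: [471.5, 28.3, 34.9]
eef_rot: [3.141, 0.0, 1.702]
wrist_force: [-1.7, -1.0, 2.8]
finger_gap: 9.8
finger_force: 40.0
```

Contact at reported z ≈ 36 matches the bed height. I'll lift about 2.8 mm and slide in.

Emit:
apply_moves --moves '[[[0,0,-0.011],[0,0,0],1],[[0,0,-0.011],[0,0,0],1],[[0,0,-0.011],[0,0,0],1],[[0,0.02,-0.011],[0,0,0],1],[[0,0.04,-0.011],[0,0,0],1],[[0,0.06,-0.011],[0,0,0],1],[[0,0.08,-0.011],[0,0,0],1],[[0,0.1,-0.011],[0,0,0],1],[[0,0.1,-0.011],[0,0,0],1]]'

```text
clock: 14.22
eef_pos: [497.1, 31.7, 37.5]
eef_rot: [3.141, 0.0, 1.703]
wrist_force: [0.8, -1.1, -1.2]
finger_gap: 9.8
finger_force: 40.0
```

Emit:
apply_moves --moves '[[[0,0.015,0],[0,0,0],1],[[0,0.03,0],[0,0,0],1],[[0,0.045,0],[0,0,0],1],[[0,0.06,0],[0,0,0],1],[[0,0.06,0],[0,0,0],1],[[0,0.06,0],[0,0,0],1]]'

```text
clock: 14.72
eef_pos: [511.2, 33.5, 37.5]
eef_rot: [-3.141, -0.0, 1.703]
wrist_force: [0.4, 0.2, -1.6]
finger_gap: 9.8
finger_force: 40.0
```

```bash
cat > f.py <<'E'
from m import *
import sys
S=viewer.camera("side");cv2.imwrite(sys.argv[1],S)
s=manip.read_state();p=s["eef_pos"]; w=p[:2]-lip; print(p,s["eef_rot"],s["clock"],s["wrist_force"],"rib uv",w@u,w@v)
zs=p[2]+7.65+4; zl=min(55,zs+7)
H=cv2.cvtColor(S,cv2.COLOR_BGR2HSV); G=S.astype(int).sum(2)
# profile along +u on strip top, several v
for vv in (-45,-40,-35,-30,-25):
    row=[]
    for uu in range(-20,13,2):
        x,y=proj("side",[*(lip+uu*u+vv*v),zs]); q=cv2.getRectSubPix(S,(1,1),(float(x),float(y)))[0,0]; row.append("%d/%d"%(q[2],q[0]))
    print(vv,row)
h=cv2.approxPolyDP(cv2.convexHull(big(mask(S,(105,110,30),(125,255,255),(255,185,312,228)))),1.5,True); print("leaf",np.c_[h[:,0],rel("side",h,55)].round(1).tolist())
h=cv2.approxPolyDP(cv2.convexHull(big(mask(S,(3,110,60),(18,255,255),(215,185,290,228)))),1.5,True); print("strip",np.c_[h[:,0],rel("side",h,zs)].round(1).tolist())
E
python3 f.py pics/s2.png
```

```text
[511.0235  33.5374  37.5185] [-3.1414 -0.      1.7025] 14.7667 [-0.2461 -0.1771 -0.7939] rib uv -53.99388328369306 -1.837734268473901
-45 ['160/67', '160/68', '161/68', '163/68', '165/70', '167/70', '153/64', '117/52', '89/45', '70/58', '55/86', '47/111', '42/121', '41/124', '43/127', '44/133', '45/136']
-40 ['160/67', '159/67', '159/67', '164/69', '168/71', '168/72', '147/63', '120/55', '98/52', '84/59', '66/86', '49/115', '42/121', '42/125', '43/129', '43/132', '45/134']
-35 ['161/68', '160/67', '161/68', '165/71', '173/74', '170/73', '155/68', '120/55', '99/53', '84/60', '64/83', '54/110', '47/126', '42/126', '43/130', '44/133', '45/134']
-30 ['161/68', '161/66', '161/67', '161/68', '162/69', '164/70', '148/66', '123/58', '98/51', '82/62', '66/83', '53/114', '44/123', '39/125', '40/129', '43/133', '45/135']
-25 ['159/67', '158/66', '158/66', '160/67', '162/68', '164/69', '163/69', '122/55', '91/50', '76/58', '62/85', '53/110', '47/128', '43/126', '41/128', '43/133', '44/134']
leaf [[301.0, 214.0, 83.5, -65.8], [272.0, 219.0, -1.2, -64.4], [260.0, 203.0, -0.3, 42.0], [285.0, 197.0, 82.8, 54.0]]
strip [[235.0, 210.0, -77.6, 35.8], [246.0, 204.0, -37.2, 62.0], [259.0, 206.0, -5.6, 35.5], [270.0, 220.0, -4.6, -57.5], [243.0, 224.0, -79.5, -52.7]]
```

```bash
python3 - <<'E'
from m import *
S=cv2.imread("pics/s1.png");zs=62.8+11.65
acc={}
def prof(S,us,z,vs=range(-45,-20,3)):
    for uu in us:
        a=np.mean([cv2.getRectSubPix(S,(1,1),tuple(map(float,proj("side",[*(lip+uu*u+(vv)*v),z]))))[0,0].astype(float) for vv in vs],axis=0); print(uu,a.round(),end=" ")
    print()
prof(S,range(-56,-6,2),zs)
S0=cv2.imread("pics/side0.png");print("lip, no strip, plane 54.5");prof(S0,range(-14,10,2),54.5)
S2=cv2.imread("pics/s2.png");print("now plane 54.5");prof(S2,range(-14,10,2),54.5)
E
```

```text
-56 [ 68.  97. 159.] -54 [ 68.  97. 159.] -52 [ 68.  98. 161.] -50 [ 70.  99. 164.] -48 [ 66.  92. 149.] -46 [ 60.  82. 131.] -44 [ 64.  89. 144.] -42 [ 73. 103. 169.] -40 [ 77. 109. 181.] -38 [ 77. 110. 184.] -36 [ 77. 111. 184.] -34 [ 76. 111. 183.] -32 [ 77. 111. 183.] -30 [ 78. 111. 184.] -28 [ 78. 111. 184.] -26 [ 77. 111. 184.] -24 [ 77. 111. 184.] -22 [ 76. 110. 183.] -20 [ 76. 108. 178.] -18 [ 76. 100. 158.] -16 [ 74.  80. 114.] -14 [76. 61. 67.] -12 [80. 53. 40.] -10 [83. 52. 31.] -8 [83. 52. 30.] 
lip, no strip, plane 54.5
-14 [174. 173. 171.] -12 [164. 163. 160.] -10 [144. 144. 141.] -8 [116. 115. 112.] -6 [99. 93. 90.] -4 [98. 81. 70.] -2 [110.  76.  54.] 0 [121.  78.  46.] 2 [126.  80.  44.] 4 [128.  81.  44.] 6 [131.  81.  44.] 8 [132.  82.  44.] 
now plane 54.5
-14 [ 65.  93. 152.] -12 [ 65.  93. 151.] -10 [ 59.  81. 129.] -8 [50. 64. 99.] -6 [54. 57. 81.] -4 [76. 60. 66.] -2 [104.  69.  53.] 0 [122.  78.  47.] 2 [127.  81.  44.] 4 [130.  82.  44.] 6 [133.  82.  44.] 8 [134.  82.  45.]
```

The leaf hasn't moved. Allowing for the side view's -2.3 mm bias, the line is about 3.5 mm short of the lip. I'll advance that much and then lower.

Emit:
apply_moves --moves '[[[0,0.007,0],[0,0,0],1],[[0,0.014,0],[0,0,0],1],[[0,0.014,0],[0,0,0],1],[[0,0.014,0.005],[0,0,0],1],[[0,0.014,0.009],[0,0,0],1],[[0,0.014,0.013],[0,0,0],1],[[0,0.014,0.017],[0,0,0],1],[[0,0.014,0.021],[0,0,0],1],[[0,0.014,0.024],[0,0,0],1],[[0,0.014,0.024],[0,0,0],1],[[0,0.014,0.024],[0,0,0],1]]'

```text
clock: 15.68
eef_pos: [514.7, 34.0, 31.9]
eef_rot: [3.141, 0.0, 1.702]
wrist_force: [-1.9, -0.3, 7.4]
finger_gap: 9.5
finger_force: 40.0
```

```bash
python3 f.py pics/s3.png; python3 -c "
from h import *
print(manip.read_state()['moment'])"
```

```text
[514.7554  33.9813  31.9879] [3.1411 0.0001 1.7025] 15.7333 [-1.8912  0.2408  7.174 ] rib uv -50.23607146556503 -1.8913050309583639
-45 ['162/70', '160/67', '160/67', '162/69', '165/71', '164/69', '161/68', '157/68', '125/57', '91/56', '63/68', '54/99', '47/117', '42/123', '44/129', '44/132', '43/135']
-40 ['160/67', '159/66', '157/64', '159/66', '159/67', '160/66', '159/67', '153/65', '134/61', '87/56', '62/73', '50/99', '45/119', '42/123', '42/125', '45/132', '44/134']
-35 ['161/68', '162/68', '162/69', '162/69', '161/67', '160/66', '158/65', '150/64', '121/56', '82/52', '46/72', '42/101', '42/119', '41/124', '42/128', '44/133', '44/135']
-30 ['161/69', '162/70', '163/70', '163/69', '162/68', '161/67', '159/66', '147/62', '116/54', '76/54', '48/72', '39/111', '39/119', '40/124', '40/126', '44/133', '45/135']
-25 ['160/67', '161/69', '161/69', '161/68', '161/68', '160/68', '159/67', '154/65', '129/59', '85/51', '59/71', '45/96', '39/118', '40/123', '42/128', '45/132', '45/134']
leaf [[301.0, 216.0, 78.8, -76.7], [274.0, 221.0, -0.0, -77.0], [260.0, 204.0, -2.4, 35.6], [285.0, 198.0, 80.2, 47.4]]
strip [[236.0, 212.0, -75.7, 33.2], [248.0, 206.0, -32.5, 58.0], [260.0, 208.0, -3.7, 32.6], [270.0, 221.0, -3.1, -53.2], [245.0, 226.0, -75.0, -55.5]]
[-0.0169  0.3105  0.067 ]
```

Emit:
apply_moves --moves '[[[0,0,0.0015],[0,0,0],1],[[0,0,0.0015],[0,0,0],1],[[0,0,0.0015],[0,0,0],1],[[0,0,0.0015],[0,0,0],1],[[0,0,0.0015],[0,0,0],1],[[0,0,0.0015],[0,0,0],1]]'

```text
clock: 16.23
eef_pos: [514.7, 34.0, 31.6]
eef_rot: [3.141, 0.0, 1.702]
wrist_force: [-2.7, 0.2, 6.9]
finger_gap: 9.4
finger_force: 40.0
```

```bash
python3 -c "
from h import *
S=viewer.camera('side');print('knob',cen(big(mask(S,(0,150,60),(6,255,255),(195,150,260,185)))))
s=manip.read_state();print(s['eef_pos'],s['wrist_force'],s['finger_force'],s['clock'])
print(manip.sign_off())"
```

```text
Traceback (most recent call last):
  File "h.py", line 18, in big
    return max(cv2.findContours(m,cv2.RETR_EXTERNAL,cv2.CHAIN_APPROX_NONE)[0],key=cv2.contourArea)
ValueError: max() iterable argument is empty
```

The gripper probably hides the knob in the side view, so I'll check from the top.

```bash
python3 -c "
from h import *
T=viewer.camera('top');print('knob',cen(big(mask(T,(0,150,60),(6,255,255),(180,225,230,280)))),proj('top',[504.3,253.5,98]))
s=manip.read_state();print(s['eef_pos'],s['wrist_force'],s['finger_force'],s['clock'])
print(manip.sign_off())"
```

```text
knob [204.2353 239.4755] [204.2765 238.8756]
[514.7496  33.9863  31.6301] [-1.8537 -0.1481  6.8126] 39.9882709980011 16.3333
the job is handed in; nothing more can be done
None
```

The job is handed in at 16.3 s: isolator handle on its off stop, then the strip tucked with its line within about 1–2 mm of the lip, bed pressed about 4.7 mm, rib still gripped; I saw no leaf lift, but the bystanders weren't re-measured.

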